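# Put the hole punches away in their cradles

## Robot

A 7-joint arm with a two-finger parallel gripper is mounted at the origin on the work surface. World frame = base frame: x ahead of the robot, y to its left, z up, the work surface at z = 0. Lengths are in m, angles in degrees, forces in N, time in s.
With the tool pointing down it reaches from about 0.375 to 0.925 m from the base axis. Payload 3.1 kg.
Tool frame: the origin (TCP) lies between the finger pads; the fingertips stand 22 mm ahead of it and the grasp point (between the pads) lies 3 mm ahead of it (nose_length is the distance from the TCP to the fingertips, in m); z points along the fingers, y is the line along which they close (so a half turn about z gives the same grasp; the last joint's range is limited). The gripper opens to 85 mm and grips with 20 to 120 N. Pads are 22 mm wide; open, the fingers measure 114 mm over their backs; the gripper's body (76 mm by 85 mm) begins 54 mm behind the grasp point. The pads swing forward as they close: fully open they stand 13 mm farther back than shut.
Start: joints at [-75.39, 21.939, 2.515, 91.553, -1.026, 66.532, -2.859], TCP at [0.225, 0.61, 0.219] pointing down, gripper open.
Joint ranges: [-149.38, 149.38], [-23.57, 123.04], [-84.95, 90], [0, 143.3], [-89.99, 269.99], [3.08, 112.72], [-163.45, 163.45]. Speed limits (degrees/s): [159.86, 159.86, 180, 180, 180, 180, 180].

## Interface

Orientations are given as a 3x3 rotation matrix whose columns are the frame's x, y, z axes.
In Python, from bench import get_state, camera, job_done, look_for, trace, place_of, nose_length gives the robot as it stands.
- The arm moves only by the tool carry_out, never from a script. Its argument "commands" is a list of rows, each a list of 7 numbers: the shift along the tool's x, y, z in fractions of the full range, 1 being 300 mm, then the turn, a rotation vector about the tool's x, y, z in parts of the range, where 1.0 means 2 pi rad, then the closure, from 0 (fully open) to 1 (shut). In form: [[dx, dy, dz, rx, ry, rz, hand], ...]. A call has exactly 8 rows; each row is the pose to reach, as a shift and turn from the pose commanded when the call began, along the tool's axes at that moment; what a row does not reach only later rows make up. A row lasts 1/12 s, in which the tool goes at most 41.7 mm and 7.16 degrees, less where a joint would pass 70% of its speed; a pose out of reach is approached as far as the arm can. A call with a gripper value outside its range is refused whole. The fingers move at their own pace and stop on an object; "squeeze" is the grip in N (left out, the last holds). Time passes only in rows, so rows that repeat a pose let the fingers close, or fill a call up. It gives the time, the measured TCP pose, the force, the opening and the grip force at its end, in the units of the state.
- get_state(): the state, without advancing time (a new reading comes with each control period).
- camera(name): name is "side" or "top"; returns a dict with "color" (384x512x3 uint8, blue, green, red), "mtx" (3x3 intrinsics, pixels), "k1" (the pictures are not rectified: a ray, as slopes to the right and down, at radius r is drawn at 1 + k1 r^2 times it, then the intrinsics apply), "R" (3x3) and "t" (3): a world point X has camera coordinates R X + t. Camera axes: x right, y down, z forward; pixel columns grow to the right and rows downward; lengths in m; the calibration is good to about 2 mm. A picture is of the moment at which its call begins. There is no depth.
- job_done(): hands the job in; it is judged then, once.
Trained networks look in the newest picture that a camera, given by its name, has taken for a name from the list of things; names that differ only in an ending like _2 or _b are one class to them, and where a whole thing is asked for, a point or a joint stands for the part that bears it (a point fixed in the world has none). Each returns a list of dicts, best first, with "p" (0 to 1); they miss things now and then, are a little off and sometimes report something else, mostly with a low value. They report only what shows in the picture. A call takes as long as a camera call. They do not tell look-alikes from the thing itself.
- look_for(camera, target): "rect" ([left, top, right, bottom] in pixels, round what is visible of it).
- trace(camera, target): "mask" (384x512 bool, what is visible of it) and "rect" ([left, top, right, bottom] in pixels, round what is visible of it).
- place_of(camera, target): "xy" ([column, row] in pixels: a listed point, or the origin of a listed thing).
The state is a dict: "t": time; "qpos": joint angles; "joint_vel": joint speeds; "joint_torque": joint torques, N m; "eef_pos": TCP position; "tcp_rot": TCP orientation; "ft_force": force on the tool from outside, world axes, zero at the start; "moment": the same for the moment, N m; "grip_width": finger opening in m; "grip_force": force on a finger pad.
Only numpy, scipy, OpenCV 4.12 (cv2) and the standard library are available. Lean on these libraries where they do the work, as an engineer would, in place of code of your own. Each camera call takes 0.05 s, during which the arm holds its last target. There are 200 camera calls.

## Task

Put the three steel hole punches away: lay each one in both notches of the wooden cradle made for its size (smallest punch in the smallest cradle, largest in the largest), with its shank centred over the two notches and its cutting end pointing to the cradle's upright end board but not touching it. Leave the wooden slicker, the sharpening stone and the mallet where they lie.

Things in the scene. Friction and masses are not known exactly. Their poses are not given: they have to be found in the camera images.
- small_punch: the shortest and thinnest steel hole punch, lying loose, 100 mm long: bright octagonal shank 14 mm across flats, 80 mm long, then a darker, thinner, tapered cutting end 20 mm long. Origin: on the axis at the middle of the shank (grip here), 7 mm above the bench at the start. +x along the axis to the cutting end (x = 60 mm; blunt struck end x = -40 mm). About 130 g
- medium_punch: the middle-sized steel hole punch, lying loose, 120 mm long: bright octagonal shank 18 mm across flats, 98 mm long, then a darker, thinner, tapered cutting end 22 mm long. Origin: on the axis at the middle of the shank (grip here), 9 mm above the bench at the start. +x along the axis to the cutting end (x = 71 mm; blunt struck end x = -49 mm). About 270 g
- large_punch: the longest and thickest steel hole punch, lying loose, 140 mm long: bright octagonal shank 24 mm across flats, 116 mm long, then a darker, thinner, tapered cutting end 24 mm long. Origin: on the axis at the middle of the shank (grip here), 12 mm above the bench at the start. +x along the axis to the cutting end (x = 82 mm; blunt struck end x = -58 mm). About 520 g
- small_cradle: the shortest, narrowest wooden cradle, fixed: pale board 126 x 44 x 10 mm, upright end board at its +x end (10 thick, 52 high), two darker V-notched supports 8 mm thick at x = -44 and 4 mm, 90-degree notches 30 mm wide at the mouth, tops 41 mm high; fingers fit between. Origin: centre of underside. The small punch seats along x, origin at x = -20, y = 0, z = 36 mm, 13 mm short of the end board
- medium_cradle: the middle-sized wooden cradle, fixed: pale board 146 x 56 x 10 mm, upright end board at its +x end (10 thick, 52 high), two darker V-notched supports 8 mm thick at x = -51 and 9 mm, 90-degree notches 33 mm wide at the mouth, tops 40 mm high; fingers fit between. Origin: centre of underside. The medium punch seats along x, origin at x = -21, y = 0, z = 36 mm, 13 mm short of the end board
- large_cradle: the longest, widest wooden cradle, fixed: pale board 166 x 70 x 10 mm, upright end board at its +x end (10 thick, 52 high), two darker V-notched supports 8 mm thick at x = -58 and 14 mm, 90-degree notches 37 mm wide at the mouth, tops 38 mm high; fingers fit between. Origin: centre of underside. The large punch seats along x, origin at x = -22, y = 0, z = 36 mm, 13 mm short of the end board
- slicker: bystander: a dark wooden edge slicker, 125 mm long, octagonal handle 22 mm thick and a grooved nose (+x), lying loose. Origin on its axis, 60 mm from the handle's end
- stone: bystander: a grey sharpening stone on a dark wooden base, 110 x 50 mm (x, y), 28 mm high, loose. Origin: centre of its underside
- mallet: bystander: a mallet with a black head, 60 x 90 x 50 mm, and a pale round wooden handle 170 mm long towards its -x, lying loose on the left of the bench. Origin: underside of the head's centre
There are look-alikes about, which are no part of the job. Leave any black or purple look-alike of the medium_cradle alone.

How it is judged (in metres and radians):
At the end, for the whole second after the job is handed in: Each punch rests in the notches of its own cradle, cutting end to the end board: shank middle within 10 mm lengthwise, 8 mm sideways, 5 mm in height of the seated place, axis within 0.15 rad. Slicker, stone, mallet within 30 mm of their starts (x of small_cradle in the frame of small_punch between 0.01 and 0.03 m and y of small_punch in the frame of small_cradle between -0.008 and 0.008 m and z of small_punch in the frame of small_cradle between 0.031 and 0.041 m and angle between the x axis of small_punch and the x axis of small_cradle, either way round below 0.15 rad and linear speed of each of small_punch, medium_punch, large_punch below 0.02 m/s and angular speed of each of small_punch, medium_punch, large_punch below 0.2 rad/s and x of medium_cradle in the frame of medium_punch between 0.011 and 0.031 m and y of medium_punch in the frame of medium_cradle between -0.008 and 0.008 m and z of medium_punch in the frame of medium_cradle between 0.031 and 0.041 m and angle between the x axis of medium_punch and the x axis of medium_cradle, either way round below 0.15 rad and x of large_cradle in the frame of large_punch between 0.012 and 0.032 m and y of large_punch in the frame of large_cradle between -0.008 and 0.008 m and z of large_punch in the frame of large_cradle between 0.031 and 0.041 m and angle between the x axis of large_punch and the x axis of large_cradle, either way round below 0.15 rad and distance of each of slicker, stone, mallet from where it was at the start of the episode below 0.03 m); the robot touches nothing.
It fails at once if the slicker is moved by more than 30 mm (distance of slicker from where it was at the start of the episode above 0.03 m).
It fails at once if the stone is moved by more than 30 mm (distance of stone from where it was at the start of the episode above 0.03 m).
It fails at once if the mallet is moved by more than 30 mm (distance of mallet from where it was at the start of the episode above 0.03 m).
It also fails if it takes over 88 s, if anything falls off the work surface, if the arm or the gripper's body presses on something with over 40 N, if the wrist force passes 120 N, or if a joint passes its speed limit or range.

## Working session

There is one attempt and no reset: what is moved stays moved. The work goes in short steps, Python scripts to look and compute and a tool call to move; the robot and the scene stay as the last step left them, time stands still between calls to the robot, and variables do not carry over. Pictures are saved under pics/ and viewed, at most 14 in all, crops included, and the job is handed in when it is done.

Besides the shell and the picture viewer there is one more tool, called by a JSON object that holds its "name" and its "arguments". carry_out: Moves the arm, as the interface text tells. Its arguments: {"type":"object","properties":{"commands":{"type":"array"},"squeeze":{"type":"number"}},"required":["commands"]}

```bash
mkdir -p pics; ls; cat > h.py <<'E'
import numpy as np, cv2
from bench import *
def ray(c,uv):
    d=np.linalg.inv(c["mtx"])@[uv[0],uv[1],1.]; rd=np.hypot(d[0],d[1]); r=rd
    for _ in range(30): r=rd/(1+c["k1"]*r*r)
    s=r/rd if rd else 1
    v=c["R"].T@[d[0]*s,d[1]*s,1.]; o=-c["R"].T@c["t"]; return o,v
def onz(c,uv,z):
    o,v=ray(c,uv); return o+v*(z-o[2])/v[2]
def proj(c,X):
    p=c["R"]@np.array(X,float)+c["t"]; a=p[:2]/p[2]; a=a*(1+c["k1"]*(a@a)); return (c["mtx"]@[a[0],a[1],1])[:2]
E
python3 - <<'E'
from h import *
for n in("top","side"):
    c=camera(n); cv2.imwrite(f"pics/{n}0.png",c["color"]); print(n,-c["R"].T@c["t"],c["mtx"][0,0],c["k1"])
    for t in["small_punch","medium_punch","large_punch","small_cradle","medium_cradle","large_cradle","slicker","stone","mallet"]:
        print(t,[(np.round(d["xy"],1).tolist(),round(float(d["p"]),2),np.round(onz(c,d["xy"],.0 if 'cradle' in t else .01),3)[:2].tolist()) for d in place_of(n,t)],[(np.round(d["rect"]).tolist(),round(float(d["p"]),2)) for d in look_for(n,t)][:3])
print(get_state()); print(nose_length() if callable(nose_length) else nose_length)
E
```

```text
pics
top [0.36772333 0.12948391 1.3442071 ] 425.58866578748723 -0.04477031180631104
small_punch [([218.5, 155.9], 0.43, [0.63, 0.25])] [([210.0, 142.0, 230.0, 164.0], 0.72)]
medium_punch [([280.2, 206.1], 0.53, [0.465, 0.059])] [([270.0, 188.0, 290.0, 223.0], 0.49)]
large_punch [([376.4, 209.0], 0.61, [0.447, -0.244])] [([356.0, 192.0, 394.0, 224.0], 0.54)]
small_cradle [] [([323.0, 185.0, 336.0, 224.0], 0.92)]
medium_cradle [([222.9, 214.6], 0.9, [0.443, 0.24]), ([177.6, 255.5], 0.73, [0.319, 0.385]), ([176.5, 129.4], 0.62, [0.724, 0.386])] [([170.0, 232.0, 194.0, 283.0], 0.89), ([210.0, 187.0, 227.0, 233.0], 0.67), ([166.0, 105.0, 187.0, 152.0], 0.57)]
large_cradle [] [([367.0, 121.0, 395.0, 172.0], 0.75)]
slicker [([215.4, 156.0], 0.73, [0.63, 0.26]), ([322.9, 148.7], 0.5, [0.644, -0.084]), ([279.3, 206.9], 0.37, [0.462, 0.062])] [([317.0, 127.0, 329.0, 166.0], 0.65)]
stone [([266.5, 147.4], 0.86, [0.654, 0.096])] [([261.0, 131.0, 277.0, 167.0], 0.87)]
mallet [([124.0, 191.3], 0.7, [0.525, 0.552])] [([104.0, 179.0, 138.0, 257.0], 0.84)]
side [ 0.25061007 -0.73635116  0.65722912] 4
[... 1294 characters left out ...]
]), 'joint_vel': array([-0.09216702,  0.02503869, -0.09294615, -0.02898809,  0.02078448,
       -0.0182602 ,  0.11217319]), 'joint_torque': array([ 3.95793018e-05, -4.33430099e+01,  1.02304101e+00, -2.49907386e+01,
        1.05403856e-02,  2.02468102e-03,  2.48289683e-05]), 'eef_pos': array([0.22456611, 0.60999411, 0.21947512]), 'tcp_rot': array([[-9.38415899e-01,  3.45507741e-01, -2.78410291e-05],
       [ 3.45507741e-01,  9.38415900e-01,  2.28720745e-05],
       [ 3.40289432e-05,  1.18442273e-05, -9.99999999e-01]]), 'ft_force': array([-0.01271541,  0.45754096,  0.25944631]), 'moment': array([-0.02866043, -0.06086007, -0.02109311]), 'grip_force': 0.0, 'grip_width': 0.0851530064385197}
0.022
```

```bash
python3 - <<'E'
import cv2
a=cv2.imread("pics/top0.png")[95:295,140:410]; cv2.imwrite("pics/t1.png",cv2.resize(a,None,fx=2.9,fy=2.9,interpolation=cv2.INTER_CUBIC))
a=cv2.imread("pics/side0.png")[120:370,130:460]; cv2.imwrite("pics/s1.png",cv2.resize(a,None,fx=2.4,fy=2.4,interpolation=cv2.INTER_CUBIC))
E
```

```text
(no output)
```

View pics/t1.png

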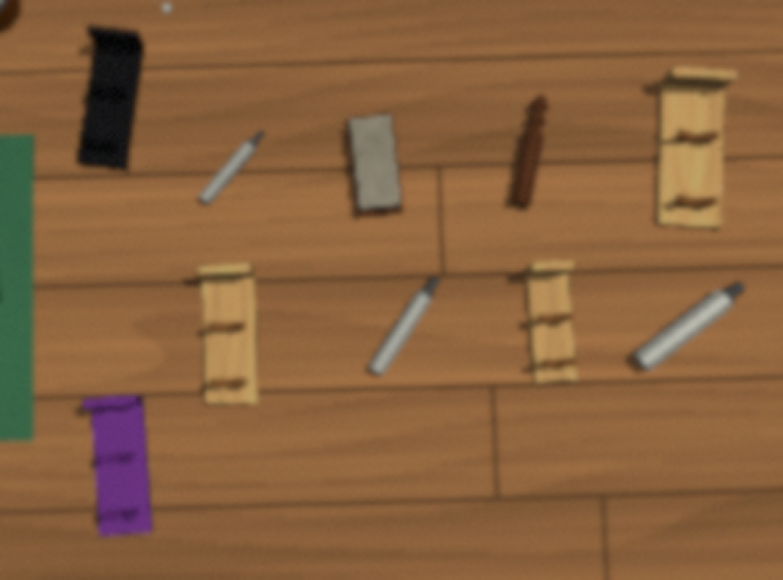

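View pics/s1.png

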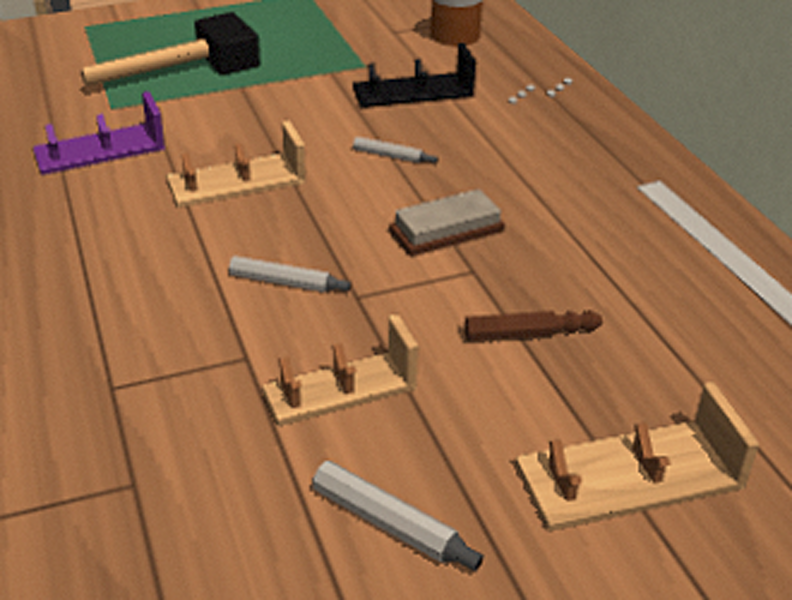

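```bash
cat > fit.py <<'E'
from h import *
from scipy.optimize import minimize
S=4
PUN=dict(small_punch=(14,80,20),medium_punch=(18,98,22),large_punch=(24,116,24))
CRA=dict(small_cradle=(126,44,-44,4,30,41),medium_cradle=(146,56,-51,9,33,40),large_cradle=(166,70,-58,14,37,38))
def box(x0,x1,y,z0,z1): return np.array([[x,s*y,z] for x in(x0,x1) for s in(-1,1) for z in(z0,z1)])/1e3
def parts(n):
    if n in PUN:
        d,L,e=PUN[n]; a=np.deg2rad(22.5+45*np.arange(8)); R=d/2/np.cos(np.pi/8)
        ring=lambda x,r:np.c_[np.full(8,x),r*np.cos(a),r*np.sin(a)]/1e3
        return [np.r_[ring(-L/2,R),ring(L/2,R)],np.r_[ring(L/2,.7*R),ring(L/2+e,.5*R)]]
    L,W,a,b,m,h=CRA[n]; return [box(-L/2,L/2,W/2,0,10),box(L/2-10,L/2,W/2,0,52)]+[box(q-4,q+4,m/2+2,10,h-2) for q in(a,b)]
def sil(c,n,x,y,th,z):
    im=np.zeros((384*S,512*S),np.uint8); R=np.array([[np.cos(th),-np.sin(th),0],[np.sin(th),np.cos(th),0],[0,0,1]])
    for P in parts(n):
        uv=np.array([proj(c,R@p+[x,y,z]) for p in P]); cv2.fillConvexPoly(im,cv2.convexHull(np.round((uv+.5)*S-.5).astype(np.int32)),255)
    return cv2.resize(im,(512,384),interpolation=cv2.INTER_AREA)/255.
def fit(n,x0,cams=("top","side"),z=None):
    z=PUN[n][0]/2e3 if z is None and n in PUN else (z or 0); M=[]
    for k in cams:
        c=camera(k); ms=trace(k,n)
        if not ms: print(n,k,"no mask"); continue
        m=min(ms,key=lambda d:np.hypot(*(np.argwhere(d["mask"]).mean(0)[::-1]-proj(c,[x0[0],x0[1],z]))))
        M.append((c,m["mask"].astype(float)))
    def f(p,MM):
        s=0
        for c,m in MM:
            r=sil(c,n,p[0],p[1],p[2],z); s+=1-np.minimum(r,m).sum()/np.maximum(r,m).sum()
        return s
    for MM in [M]+([[q] for q in M] if len(M)>1 else []):
        best=None
        for d in (-.25,0,.25):
            p0=np.array(x0,float)+[0,0,d]
            r=minimize(f,p0,args=(MM,),method="Nelder-Mead",options=dict(initial_simplex=p0+np.array([[0,0,0],[.012,0,0],[0,.012,0],[0,0,.2]]),xatol=2e-4,fatol=1e-4,maxiter=120))
            if best is None or r.fun<best.fun: best=r
        print(n,len(MM),np.round(best.x[:2],4),"yaw",round(np.rad2deg(best.x[2]),1),"loss",round(best.fun,3))
E
python3 - <<'E'
from fit import *
for n,x in dict(small_punch=(.63,.25,-.7),medium_punch=(.463,.06,-.6),large_punch=(.45,-.242,-.9),small_cradle=(.461,-.087,0),medium_cradle=(.443,.24,0),large_cradle=(.643,-.264,0)).items(): fit(n,x)
E
```

```text
small_punch side no mask
small_punch 1 [0.6384 0.2494] yaw -41.1 loss 0.256
medium_punch 2 [0.4549 0.0663] yaw -35.1 loss 0.265
medium_punch 1 [0.4536 0.0667] yaw -34.8 loss 0.114
medium_punch 1 [0.458  0.0646] yaw -34.8 loss 0.124
large_punch 2 [ 0.4487 -0.2376] yaw -54.7 loss 0.19
large_punch 1 [ 0.4482 -0.2385] yaw -54.4 loss 0.089
large_punch 1 [ 0.4493 -0.2367] yaw -54.8 loss 0.073
small_cradle 2 [ 0.4623 -0.0966] yaw 1.4 loss 0.179
small_cradle 1 [ 0.4597 -0.0974] yaw 1.1 loss 0.074
small_cradle 1 [ 0.4631 -0.0942] yaw 1.2 loss 0.053
medium_cradle 2 [0.4572 0.2512] yaw 1.0 loss 0.156
medium_cradle 1 [0.4557 0.2508] yaw 1.4 loss 0.048
medium_cradle 1 [0.4578 0.253 ] yaw -1.2 loss 0.085
large_cradle top no mask
large_cradle 1 [ 0.6469 -0.26  ] yaw -4.6 loss 0.053
```

```bash
cat > go.py <<'E'
import sys
from h import *
# usage: go.py x y z heading ... : successive goals; prints rows (cm, rad) chained from the present pose
s=get_state(); p=s["eef_pos"]; R=s["tcp_rot"]; print("now",np.round(p,4),"head",round(np.degrees(np.arctan2(R[1,0],R[0,0])),1),"w",round(s["grip_width"],4),"tilt",np.round(R[:2,2],4))
a=[float(v) for v in sys.argv[1:]]
for i in range(0,len(a),4):
    g=np.array(a[i:i+3]); h=np.deg2rad(a[i+3]); G=np.array([[np.cos(h),np.sin(h),0],[np.sin(h),-np.cos(h),0],[0,0,-1.]])
    print(np.round(R.T@(g-p)*100,2).tolist(),np.round(cv2.Rodrigues(R.T@G)[0].ravel(),3).tolist()); p=g;R=G
E
python3 go.py .456 .0655 .16 145.1 .456 .0655 .025 145.1 .456 .0655 .15 145.1 .436 .2515 .15 181 .436 .2515 .054 181
```

```text
now [0.2246 0.61   0.2195] head 159.8 w 0.0854 tilt [0. 0.]
[-40.53, -43.1, 5.95] [0.0, -0.0, 0.256]
[0.0, 0.0, 13.5] [0.0, 0.0, 0.0]
[0.0, 0.0, -12.5] [0.0, 0.0, 0.0]
[12.28, 14.11, 0.0] [0.0, 0.0, -0.627]
[0.0, 0.0, 9.6] [0.0, 0.0, 0.0]
```

The manual's scale: shifts go in shares of 300 mm and turns go in shares of 2 pi rad. Converting my numbers, -21.5 cm / 30 = -0.7167, -12.5 cm / 30 = -0.4167, 0.128 rad / 6.2832 = 0.0204.

{"name": "carry_out", "arguments": {"commands": [[-0.0833, -0.09, 0.0133, 0, 0, 0.0025, 0], [-0.1667, -0.18, 0.0267, 0, 0, 0.0051, 0], [-0.25, -0.27, 0.04, 0, 0, 0.008, 0], [-0.3333, -0.36, 0.0533, 0, 0, 0.0103, 0], [-0.4167, -0.4467, 0.0667, 0, 0, 0.0127, 0], [-0.5, -0.5367, 0.0767, 0, 0, 0.0159, 0], [-0.5833, -0.6267, 0.0867, 0, 0, 0.0183, 0], [-0.6667, -0.7167, 0.1, 0, 0, 0.0204, 0]]}}

```text
t: 3.77
eef_pos: [0.3386, 0.3376, 0.1898]
tcp_rot: [[-0.886, 0.463, 0.001], [0.463, 0.886, 0.001], [-0.0, 0.001, -1.0]]
ft_force: [1.0, -0.0, -0.1]
grip_width: 0.0854
grip_force: 0.0
```

```bash
python3 go.py .456 .0655 .14 145.1
```

```text
now [0.3386 0.3376 0.1898] head 152.4 w 0.0854 tilt [0.0006 0.0011]
[-23.0, -18.69, 4.96] [0.001, -0.0, 0.128]
```

Scaled: -23 cm / 30 = -0.7667, 4.96 cm / 30 = 0.1653, 0.128 rad / 6.2832 = 0.0204.

{"name": "carry_out", "arguments": {"commands": [[-0.1067, -0.0867, 0.02, 0, 0, 0.0032, 0], [-0.2133, -0.1733, 0.0433, 0, 0, 0.0064, 0], [-0.32, -0.26, 0.0667, 0, 0, 0.0095, 0], [-0.4267, -0.3467, 0.09, 0, 0, 0.0127, 0], [-0.5333, -0.4333, 0.1133, 0, 0, 0.0159, 0], [-0.6333, -0.5167, 0.1367, 0, 0, 0.0183, 0], [-0.7333, -0.5967, 0.16, 0, 0, 0.0204, 0], [-0.7667, -0.6233, 0.1653, 0, 0, 0.0204, 0]]}}

```text
t: 4.43
eef_pos: [0.4568, 0.0603, 0.1396]
tcp_rot: [[-0.815, 0.579, 0.001], [0.579, 0.815, -0.003], [-0.002, -0.002, -1.0]]
ft_force: [-0.1, 0.0, 0.0]
grip_width: 0.0853
grip_force: 0.0
```

```bash
python3 go.py .456 .0655 .025 145.1
```

```text
now [0.4568 0.0603 0.1396] head 144.6 w 0.0853 tilt [ 0.001  -0.0025]
[0.39, 0.4, 11.46] [-0.002, 0.002, -0.009]
```

Scaled: 8.5 cm / 30 = 0.2833, 8 cm / 30 = 0.2667.

{"name": "carry_out", "arguments": {"commands": [[0, 0, 0.0667, 0, 0, 0, 0], [0, 0, 0.1333, 0, 0, 0, 0], [0, 0, 0.2, 0, 0, 0, 0], [0, 0, 0.2333, 0, 0, 0, 0.3], [0, 0, 0.2667, 0, 0, 0, 0.3], [0, 0, 0.2833, 0, 0, 0, 0.3], [0, 0, 0.2833, 0, 0, 0, 0.3], [0, 0, 0.2833, 0, 0, 0, 0.3]], "squeeze": 60}}

```text
t: 5.1
eef_pos: [0.4559, 0.0671, 0.0552]
tcp_rot: [[-0.82, 0.572, 0.001], [0.572, 0.82, 0.0], [-0.0, 0.001, -1.0]]
ft_force: [0.3, 0.5, -0.5]
grip_width: 0.0595
grip_force: 0.0
```

```bash
python3 go.py .456 .0655 .025 145.1
```

```text
now [0.4559 0.0671 0.0552] head 145.1 w 0.0595 tilt [0.0006 0.0002]
[-0.1, -0.13, 3.02] [0.001, 0.0, 0.001]
```

Scaled: 3 cm / 30 = 0.1, 2 cm / 30 = 0.0667.

{"name": "carry_out", "arguments": {"commands": [[0, -0.0033, 0.0333, 0, 0, 0, 0.3], [0, -0.0033, 0.0667, 0, 0, 0, 0.3], [0, -0.0033, 0.1, 0, 0, 0, 0.3], [0, -0.0033, 0.1, 0, 0, 0, 0.5], [0, -0.0033, 0.1, 0, 0, 0, 1], [0, -0.0033, 0.1, 0, 0, 0, 1], [0, -0.0033, 0.1, 0, 0, 0, 1], [0, -0.0033, 0.1, 0, 0, 0, 1]], "squeeze": 60}}

```text
t: 5.77
eef_pos: [0.4553, 0.0662, 0.0252]
tcp_rot: [[-0.82, 0.572, 0.001], [0.572, 0.82, 0.0], [-0.001, 0.001, -1.0]]
ft_force: [0.9, 0.0, 1.1]
grip_width: 0.0003
grip_force: 0.0
```

Scaled: -10 cm / 30 = -0.3333, -8.5 cm / 30 = -0.2833.

{"name": "carry_out", "arguments": {"commands": [[0, 0, 0, 0, 0, 0, 1], [0, 0, 0, 0, 0, 0, 1], [0, 0, -0.05, 0, 0, 0, 1], [0, 0, -0.1167, 0, 0, 0, 1], [0, 0, -0.2, 0, 0, 0, 1], [0, 0, -0.2833, 0, 0, 0, 1], [0, 0, -0.3333, 0, 0, 0, 1], [0, 0, -0.3333, 0, 0, 0, 1]]}}

```text
t: 6.43
eef_pos: [0.4581, 0.0669, 0.1285]
tcp_rot: [[-0.82, 0.572, 0.007], [0.572, 0.82, 0.003], [-0.004, 0.007, -1.0]]
ft_force: [0.8, -0.1, -0.1]
grip_width: 0.0002
grip_force: 0.0
```

```bash
python3 go.py .436 .2515 .13 181 .436 .2515 .054 181; python3 - <<'E'
from fit import *
p=get_state()["eef_pos"]; fit("medium_punch",(p[0],p[1],-.61),z=p[2]-.016)
E
```

```text
now [0.4581 0.0669 0.1285] head 145.1 w 0.0002 tilt [0.0075 0.0033]
[12.37, 13.88, -0.1] [0.005, 0.006, -0.626]
[0.0, 0.0, 7.6] [0.0, 0.0, 0.0]
medium_punch 2 [0.4581 0.0669] yaw -49.3 loss 2.0
medium_punch 1 [0.4581 0.0669] yaw -49.3 loss 1.0
medium_punch 1 [0.4581 0.0669] yaw -49.3 loss 1.0
```

```bash
python3 - <<'E'
from h import *
a=camera("top")["color"]; b=camera("side")["color"]
A=cv2.resize(a[95:245,200:410],(700,500)); cv2.imwrite("pics/t2.png",A)
cv2.imwrite("pics/s2.png",cv2.resize(b[120:320,150:400],(750,600)))
E
```

```text
(no output)
```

View pics/s2.png

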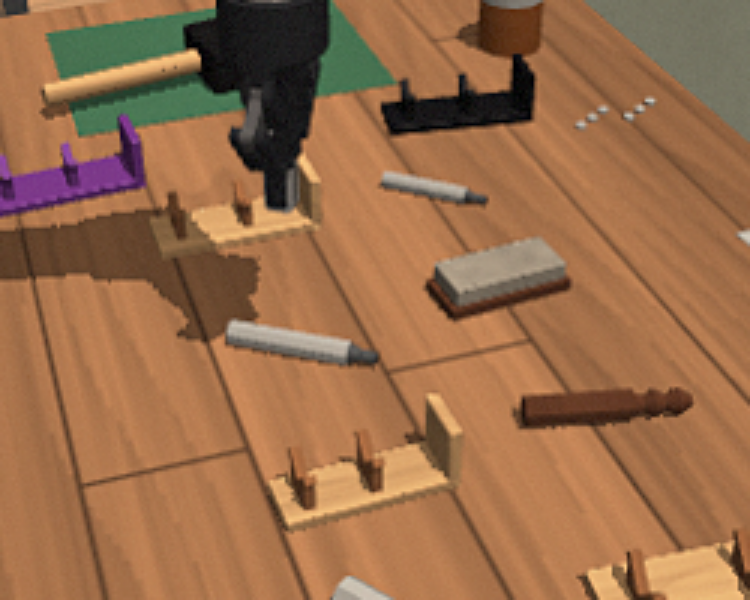

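View pics/t2.png

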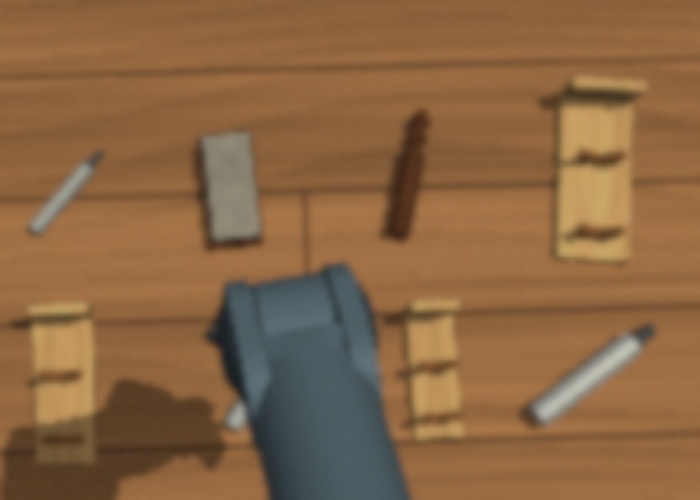

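```bash
python3 - <<'E'
from fit import *
c=camera("side"); s=get_state(); p=s["eef_pos"]; print(p,proj(c,p),proj(c,p-[0,0,.022]))
print([ (np.round(d["rect"]).tolist(),d["p"]) for d in trace("side","medium_punch")], [ (d["rect"],d["p"]) for d in look_for("top","medium_punch")])
fit("medium_punch",(.456,.066,-.61),cams=("side",))
fit("small_punch",(.638,.25,-.7))
E
```

```text
[0.45378582 0.0658122  0.12369463] [243.45364798 193.24742175] [243.86671252 201.58180396]
[([226.0, 225.0, 274.0, 242.0], 0.75), ([164.0, 130.0, 232.0, 156.0], 0.43)] [([102.9, 180.0, 138.0, 259.0], 0.41)]
medium_punch 1 [0.4577 0.0676] yaw -37.1 loss 0.291
small_punch 2 [0.6383 0.251 ] yaw -42.7 loss 0.852
small_punch 1 [0.6409 0.2478] yaw -41.2 loss 0.435
small_punch 1 [0.6369 0.254 ] yaw -44.0 loss 0.415
```

```bash
python3 - <<'E'
from h import *
import bench; print(type(bench.nose_length), bench.nose_length() if callable(bench.nose_length) else bench.nose_length)
c=camera("side"); s=get_state(); p=s["eef_pos"]; R=s["tcp_rot"]; b=c["color"].copy()
b=cv2.resize(b[140:240,190:300],None,fx=5.4,fy=5.4)
for k,col in((0,(0,0,255)),(.003,(0,255,255)),(.022,(0,255,0))):
    q=(proj(c,p+R[:,2]*k)+.5-[190,140])*5.4; cv2.circle(b,tuple(int(v) for v in q),4,col,-1)
print(p, s["grip_width"],s["t"]); cv2.imwrite("pics/s3.png",b)
E
```

```text
<class 'float'> 0.022
[0.45485709 0.06611813 0.12483578] -0.00014767465557287093 7.2333
```

View pics/s3.png

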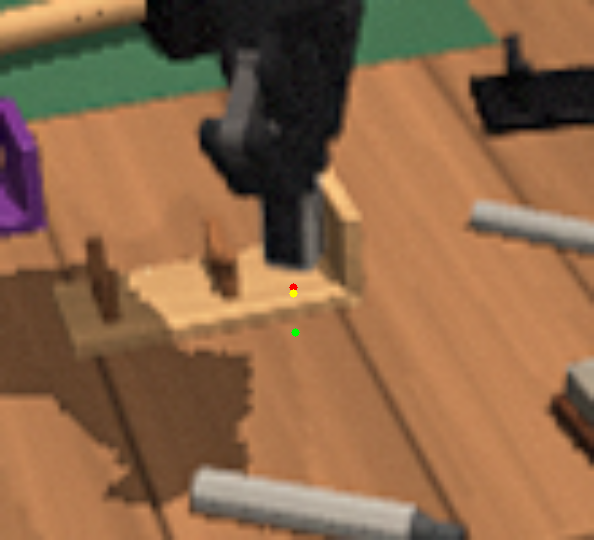

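```bash
python3 go.py .38 .04 .028 145.1
```

```text
now [0.4549 0.0661 0.1248] head 145.1 w -0.0001 tilt [-0.0001 -0.0001]
[4.65, -6.42, 9.68] [-0.0, -0.0, 0.0]
```

Scaled: 10 cm / 30 = 0.3333, 4.65 cm / 30 = 0.155.

{"name": "carry_out", "arguments": {"commands": [[0.0667, -0.1, 0, 0, 0, 0, 1], [0.1333, -0.1833, 0, 0, 0, 0, 1], [0.155, -0.2133, 0.0333, 0, 0, 0, 1], [0.155, -0.2133, 0.1167, 0, 0, 0, 1], [0.155, -0.2133, 0.2167, 0, 0, 0, 1], [0.155, -0.2133, 0.3, 0, 0, 0, 1], [0.155, -0.2133, 0.3267, 0, 0, 0, 1], [0.155, -0.2133, 0.3333, 0, 0, 0, 1]], "squeeze": 40}}

```text
t: 7.9
eef_pos: [0.3784, 0.0396, 0.0235]
tcp_rot: [[-0.82, 0.572, -0.004], [0.572, 0.82, -0.002], [0.002, -0.004, -1.0]]
ft_force: [0.7, -0.2, 0.2]
grip_width: 0.0
grip_force: 0.0
```

Scaled: 0.3 cm / 30 = 0.01, 0.25 cm / 30 = 0.0083.

{"name": "carry_out", "arguments": {"commands": [[0, 0, 0, 0, 0, 0, 1], [0, 0, 0.0017, 0, 0, 0, 1], [0, 0, 0.0033, 0, 0, 0, 1], [0, 0, 0.005, 0, 0, 0, 1], [0, 0, 0.0067, 0, 0, 0, 1], [0, 0, 0.0083, 0, 0, 0, 1], [0, 0, 0.01, 0, 0, 0, 1], [0, 0, 0.01, 0, 0, 0, 1]]}}

```text
t: 8.57
eef_pos: [0.3801, 0.0403, 0.0219]
tcp_rot: [[-0.82, 0.572, 0.0], [0.572, 0.82, 0.0], [0.0, 0.0, -1.0]]
ft_force: [-0.1, -0.6, -0.1]
grip_width: 0.0007
grip_force: 0.0
```

```bash
python3 - <<'E'
from h import *
c=camera("side"); s=get_state(); p=s["eef_pos"]; R=s["tcp_rot"]; b=c["color"].copy()
b=cv2.resize(b[170:270,170:280],None,fx=5.4,fy=5.4)
for k,col in((0,(0,0,255)),(.022,(0,255,0))):
    q=(proj(c,p+R[:,2]*k)+.5-[170,170])*5.4; cv2.circle(b,tuple(int(v) for v in q),3,col,-1)
print(p,s["ft_force"],s["t"]); cv2.imwrite("pics/s4.png",b)
E
```

```text
[0.38006488 0.04020982 0.02188159] [-0.24796772 -0.19036077  0.42157941] 8.6167
```

View pics/s4.png

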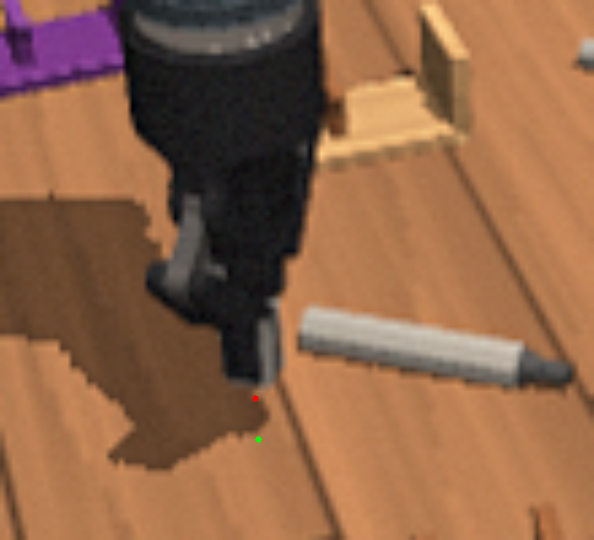

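Scaled: 2 cm / 30 = 0.0667, 1.8 cm / 30 = 0.06.

{"name": "carry_out", "arguments": {"commands": [[0, 0, 0.0133, 0, 0, 0, 1], [0, 0, 0.0267, 0, 0, 0, 1], [0, 0, 0.04, 0, 0, 0, 1], [0, 0, 0.05, 0, 0, 0, 1], [0, 0, 0.06, 0, 0, 0, 1], [0, 0, 0.0667, 0, 0, 0, 1], [0, 0, 0.0667, 0, 0, 0, 1], [0, 0, 0.0667, 0, 0, 0, 1]]}}

```text
t: 9.28
eef_pos: [0.38, 0.0401, 0.0017]
tcp_rot: [[-0.82, 0.572, -0.0], [0.572, 0.82, -0.0], [0.0, -0.0, -1.0]]
ft_force: [-0.8, -0.1, 0.8]
grip_width: -0.0
grip_force: 0.0
```

{"name": "carry_out", "arguments": {"commands": [[0, 0, 0.0017, 0, 0, 0, 1], [0, 0, 0.0033, 0, 0, 0, 1], [0, 0, 0.005, 0, 0, 0, 1], [0, 0, 0.0067, 0, 0, 0, 1], [0, 0, 0.0083, 0, 0, 0, 1], [0, 0, 0.01, 0, 0, 0, 1], [0, 0, 0.01, 0, 0, 0, 1], [0, 0, 0.01, 0, 0, 0, 1]]}}

```text
t: 9.95
eef_pos: [0.3801, 0.0402, -0.0011]
tcp_rot: [[-0.82, 0.572, -0.0], [0.572, 0.82, -0.0], [0.0, -0.0, -1.0]]
ft_force: [-0.1, 0.5, 0.5]
grip_width: 0.0001
grip_force: 0.0
```

Scaled: 0.3 cm / 30 = 0.01, 0.25 cm / 30 = 0.0083.

{"name": "carry_out", "arguments": {"commands": [[0, 0, 0.0017, 0, 0, 0, 1], [0, 0, 0.0033, 0, 0, 0, 1], [0, 0, 0.005, 0, 0, 0, 1], [0, 0, 0.0067, 0, 0, 0, 1], [0, 0, 0.0083, 0, 0, 0, 1], [0, 0, 0.01, 0, 0, 0, 1], [0, 0, 0.01, 0, 0, 0, 1], [0, 0, 0.01, 0, 0, 0, 1]]}}

```text
t: 10.62
eef_pos: [0.3801, 0.0402, -0.0042]
tcp_rot: [[-0.82, 0.572, -0.0], [0.572, 0.82, -0.0], [0.0, -0.0, -1.0]]
ft_force: [0.2, -0.3, -0.1]
grip_width: 0.0001
grip_force: 0.0
```

Scaled: 0.2 cm / 30 = 0.0067, 0.15 cm / 30 = 0.005.

{"name": "carry_out", "arguments": {"commands": [[0, 0, 0.0017, 0, 0, 0, 1], [0, 0, 0.0033, 0, 0, 0, 1], [0, 0, 0.005, 0, 0, 0, 1], [0, 0, 0.0067, 0, 0, 0, 1], [0, 0, 0.0067, 0, 0, 0, 1], [0, 0, 0.0067, 0, 0, 0, 1], [0, 0, 0.0067, 0, 0, 0, 1], [0, 0, 0.0067, 0, 0, 0, 1]]}}

```text
t: 11.28
eef_pos: [0.3801, 0.0402, -0.0061]
tcp_rot: [[-0.82, 0.572, 0.0], [0.572, 0.82, 0.0], [-0.0, 0.0, -1.0]]
ft_force: [-0.3, 0.1, 0.2]
grip_width: 0.0
grip_force: 0.0
```

Scaled: 0.2 cm / 30 = 0.0067, 0.15 cm / 30 = 0.005.

{"name": "carry_out", "arguments": {"commands": [[0, 0, 0.0017, 0, 0, 0, 1], [0, 0, 0.0033, 0, 0, 0, 1], [0, 0, 0.005, 0, 0, 0, 1], [0, 0, 0.0067, 0, 0, 0, 1], [0, 0, 0.0067, 0, 0, 0, 1], [0, 0, 0.0067, 0, 0, 0, 1], [0, 0, 0.0067, 0, 0, 0, 1], [0, 0, 0.0067, 0, 0, 0, 1]]}}

```text
t: 11.95
eef_pos: [0.3801, 0.0402, -0.0081]
tcp_rot: [[-0.82, 0.572, 0.0], [0.572, 0.82, -0.0], [-0.0, 0.0, -1.0]]
ft_force: [-0.0, -0.4, -0.4]
grip_width: -0.0003
grip_force: 0.0
```

```bash
python3 - <<'E'
from h import *
c=camera("side"); s=get_state(); p=s["eef_pos"]; R=s["tcp_rot"]; b=c["color"].copy()
b=cv2.resize(b[190:260,180:260],None,fx=7,fy=7)
for k,col in((0,(0,0,255)),(.022,(0,255,0))):
    q=(proj(c,p+R[:,2]*k)+.5-[180,190])*7; cv2.circle(b,tuple(int(v) for v in q),3,col,-1)
print(p,s["ft_force"],s["t"]); cv2.imwrite("pics/s5.png",b)
E
```

```text
[ 0.38016344  0.04022045 -0.00811271] [0.19208218 0.66514164 0.21763152] 12.0
```

View pics/s5.png

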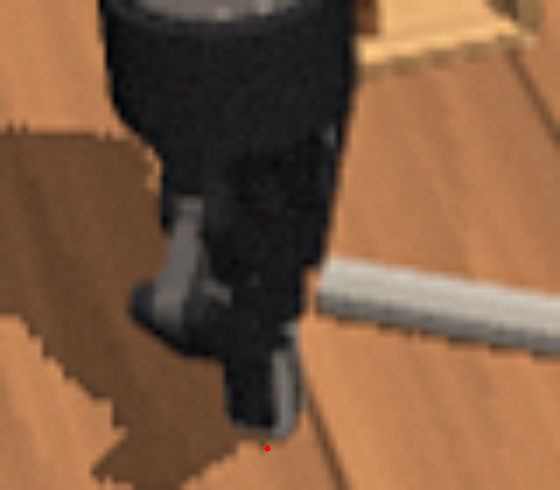

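Scaled: 0.2 cm / 30 = 0.0067, 0.15 cm / 30 = 0.005.

{"name": "carry_out", "arguments": {"commands": [[0, 0, 0.0017, 0, 0, 0, 1], [0, 0, 0.0033, 0, 0, 0, 1], [0, 0, 0.005, 0, 0, 0, 1], [0, 0, 0.0067, 0, 0, 0, 1], [0, 0, 0.0067, 0, 0, 0, 1], [0, 0, 0.0067, 0, 0, 0, 1], [0, 0, 0.0067, 0, 0, 0, 1], [0, 0, 0.0067, 0, 0, 0, 1]]}}

```text
t: 12.67
eef_pos: [0.3801, 0.0402, -0.0101]
tcp_rot: [[-0.82, 0.572, 0.0], [0.572, 0.82, 0.0], [-0.0, 0.0, -1.0]]
ft_force: [0.1, 0.9, -0.1]
grip_width: 0.0002
grip_force: 0.0
```

Scaled: 0.15 cm / 30 = 0.005, 0.1 cm / 30 = 0.0033.

{"name": "carry_out", "arguments": {"commands": [[0, 0, 0.0017, 0, 0, 0, 1], [0, 0, 0.0033, 0, 0, 0, 1], [0, 0, 0.005, 0, 0, 0, 1], [0, 0, 0.005, 0, 0, 0, 1], [0, 0, 0.005, 0, 0, 0, 1], [0, 0, 0.005, 0, 0, 0, 1], [0, 0, 0.005, 0, 0, 0, 1], [0, 0, 0.005, 0, 0, 0, 1]]}}

```text
t: 13.33
eef_pos: [0.3801, 0.0402, -0.0116]
tcp_rot: [[-0.82, 0.572, -0.0], [0.572, 0.82, -0.0], [0.0, -0.0, -1.0]]
ft_force: [0.6, -1.0, 0.4]
grip_width: -0.0004
grip_force: 0.0
```

{"name": "carry_out", "arguments": {"commands": [[0, 0, 0.0017, 0, 0, 0, 1], [0, 0, 0.0033, 0, 0, 0, 1], [0, 0, 0.005, 0, 0, 0, 1], [0, 0, 0.005, 0, 0, 0, 1], [0, 0, 0.005, 0, 0, 0, 1], [0, 0, 0.005, 0, 0, 0, 1], [0, 0, 0.005, 0, 0, 0, 1], [0, 0, 0.005, 0, 0, 0, 1]]}}

```text
t: 14.0
eef_pos: [0.3802, 0.0403, -0.0118]
tcp_rot: [[-0.82, 0.572, -0.002], [0.572, 0.82, 0.001], [0.002, 0.0, -1.0]]
ft_force: [-5.0, -0.3, 21.8]
grip_width: 0.0
grip_force: 10.7
```

```bash
python3 - <<'E'
from h import *
c=camera("side"); s=get_state(); p=s["eef_pos"]; b=c["color"]
print(p,s["ft_force"],proj(c,p),proj(c,p*[1,1,0]))
g=cv2.cvtColor(b,cv2.COLOR_BGR2GRAY); u,v=np.round(proj(c,p*[1,1,0])).astype(int)
print(u,v);print(g[v-8:v+8,u-6:u+7])
E
```

```text
[ 0.38014632  0.0402678  -0.01180831] [-4.73840275 -1.53124673 21.26990461] [217.87753808 254.82591295] [217.48813796 250.84844939]
217 251
[[ 65  26  15  18  23  24  16  28  73 105  99  61 117]
 [ 86  33  18  22  27  21  20  30  75 115  96  58 101]
 [ 82  41  13  21  10  22  18  35  78 119 100  53  98]
 [ 82  42  15  17  29  31  24  34  82 115 100  58 102]
 [ 82  42  15  23  26  28  24  30  71 114  98  56 100]
 [ 81  55  18  17  22  22  28  29  66 115  98  58 109]
 [ 82  65  15  18  26  27  21  32  62 115 102  67 116]
 [ 79  75  11  20  26  32  28  20  47 118  98  74 134]
 [ 84  81  46  21  18  13  17  15  52 112 105 106 145]
 [ 79  84  71  63  65  63  46  48  66 108 104 125 138]
 [ 81  77  80  90 123  78  65  74 106 120 119 129 132]
 [ 77  76  82 131 149 116 115 117 130 127 132 129 129]
 [ 73  72  90 150 146 144 140 138 133 127 129 128 128]
 [ 82 124 123 148 143 142 140 135 130 128 131 129 131]
 [128 148 145 144 142 144 139 135 133 130 126 128 127]
 [148 140 141 143 145 141 141 135 135 129 126 128 127]]
```

```bash
python3 go.py .456 .066 .06 145.0
```

```text
now [ 0.3801  0.0403 -0.0118] head 145.1 w 0.0 tilt [-0.0015  0.0014]
[-4.73, 6.45, -7.19] [0.0, -0.002, 0.001]
```

Scaled: -7.3 cm / 30 = -0.2433, -6.5 cm / 30 = -0.2167.

{"name": "carry_out", "arguments": {"commands": [[0, 0, -0.0667, 0, 0, 0, 0.6], [0, 0, -0.15, 0, 0, 0, 0.3], [0, 0, -0.2167, 0, 0, 0, 0.3], [-0.05, 0.0667, -0.2433, 0, 0, 0, 0.3], [-0.1, 0.14, -0.2433, 0, 0, 0, 0.3], [-0.15, 0.2, -0.2433, 0, 0, 0, 0.3], [-0.1567, 0.2167, -0.2433, 0, 0, 0, 0.3], [-0.1567, 0.2167, -0.2433, 0, 0, 0, 0.3]], "squeeze": 60}}

```text
t: 14.72
eef_pos: [0.4577, 0.0676, 0.0602]
tcp_rot: [[-0.821, 0.571, 0.002], [0.571, 0.821, -0.0], [-0.002, 0.001, -1.0]]
ft_force: [-1.0, 0.2, 0.0]
grip_width: 0.0601
grip_force: 0.0
```

Scaled: 6.9 cm / 30 = 0.23, 6.5 cm / 30 = 0.2167.

{"name": "carry_out", "arguments": {"commands": [[0, 0, 0.0667, 0, 0, 0, 0.3], [0, 0, 0.1333, 0, 0, 0, 0.3], [0, 0, 0.1933, 0, 0, 0, 0.3], [0, 0, 0.2167, 0, 0, 0, 0.3], [0, 0, 0.23, 0, 0, 0, 0.3], [0, 0, 0.23, 0, 0, 0, 0.5], [0, 0, 0.23, 0, 0, 0, 1], [0, 0, 0.23, 0, 0, 0, 1]]}}

```text
t: 15.38
eef_pos: [0.4565, 0.0668, -0.0083]
tcp_rot: [[-0.82, 0.572, 0.001], [0.572, 0.82, 0.001], [-0.001, 0.001, -1.0]]
ft_force: [-0.1, 0.7, 0.7]
grip_width: 0.0238
grip_force: 0.0
```

{"name": "carry_out", "arguments": {"commands": [[0, 0, 0, 0, 0, 0, 1], [0, 0, 0, 0, 0, 0, 1], [0, 0, 0, 0, 0, 0, 1], [0, 0, 0, 0, 0, 0, 1], [0, 0, 0, 0, 0, 0, 1], [0, 0, 0, 0, 0, 0, 1], [0, 0, 0, 0, 0, 0, 1], [0, 0, 0, 0, 0, 0, 1]]}}

```text
t: 16.05
eef_pos: [0.4569, 0.067, -0.0079]
tcp_rot: [[-0.82, 0.572, 0.002], [0.572, 0.82, 0.001], [-0.001, 0.002, -1.0]]
ft_force: [-2.3, -0.4, 6.3]
grip_width: 0.0161
grip_force: 59.4
```

Scaled: -9 cm / 30 = -0.3, -8.5 cm / 30 = -0.2833.

{"name": "carry_out", "arguments": {"commands": [[0, 0, -0.0167, 0, 0, 0, 1], [0, 0, -0.05, 0, 0, 0, 1], [0, 0, -0.1, 0, 0, 0, 1], [0, 0, -0.1667, 0, 0, 0, 1], [0, 0, -0.2333, 0, 0, 0, 1], [0, 0, -0.2833, 0, 0, 0, 1], [0, 0, -0.3, 0, 0, 0, 1], [0, 0, -0.3, 0, 0, 0, 1]]}}

```text
t: 16.72
eef_pos: [0.457, 0.0671, 0.0825]
tcp_rot: [[-0.82, 0.572, 0.003], [0.572, 0.82, 0.002], [-0.002, 0.003, -1.0]]
ft_force: [0.6, 0.1, -2.1]
grip_width: 0.016
grip_force: 59.0
```

```bash
python3 - <<'E'
from fit import *
c=camera("side"); cv2.imwrite("pics/s6.png",cv2.resize(c["color"][150:250,190:300],None,fx=5,fy=5))
p=get_state()["eef_pos"]; fit("medium_punch",(p[0],p[1],-.61),cams=("side",),z=p[2]+.017)
E
python3 go.py .436 .2515 .09 181 .436 .2515 .018 181
```

```text
medium_punch 1 [0.4554 0.0654] yaw -34.9 loss 0.289
now [0.4547 0.0665 0.0801] head 145.1 w 0.0162 tilt [-0.0019 -0.0005]
[12.11, 14.11, -1.0] [-0.001, -0.002, -0.626]
[0.0, 0.0, 7.2] [0.0, 0.0, 0.0]
```

View pics/s6.png

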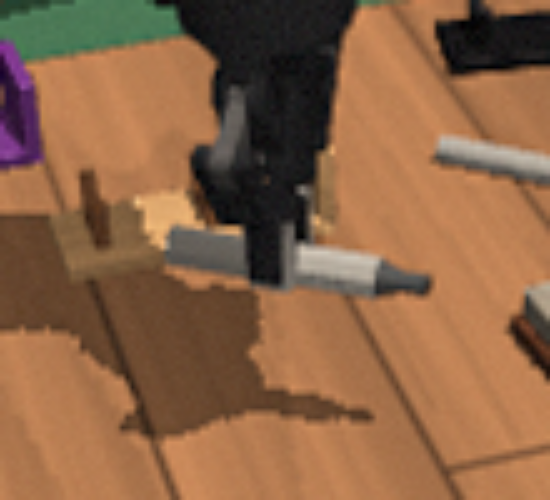

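Scaled: 14.1 cm / 30 = 0.47, 13.7 cm / 30 = 0.4567, -0.626 rad / 6.2832 = -0.0996.

{"name": "carry_out", "arguments": {"commands": [[0.05, 0.06, -0.0333, 0, 0, -0.0127, 1], [0.1333, 0.1533, -0.0333, 0, 0, -0.0318, 1], [0.2167, 0.25, -0.0333, 0, 0, -0.0509, 1], [0.2833, 0.3333, -0.0333, 0, 0, -0.07, 1], [0.35, 0.41, -0.0333, 0, 0, -0.0875, 1], [0.39, 0.4567, -0.0333, 0, 0, -0.0971, 1], [0.4033, 0.47, -0.0333, 0, 0, -0.0996, 1], [0.4033, 0.47, -0.0333, 0, 0, -0.0996, 1]]}}

```text
t: 17.53
eef_pos: [0.4362, 0.2525, 0.0899]
tcp_rot: [[-1.0, -0.02, -0.002], [-0.02, 1.0, -0.001], [0.002, -0.001, -1.0]]
ft_force: [-0.2, 0.7, -2.3]
grip_width: 0.0159
grip_force: 59.0
```

```bash
python3 - <<'E'
from fit import *
p=get_state()["eef_pos"]; fit("medium_punch",(p[0],p[1],0),z=p[2]+.017); fit("medium_cradle",(.457,.2515,.01),cams=("side",))
E
python3 go.py .436 .2515 .025 181
```

```text
medium_punch side no mask
medium_punch 1 [0.4362 0.2525] yaw -14.3 loss 1.0
medium_cradle 1 [0.4573 0.2518] yaw -1.2 loss 0.094
now [0.4376 0.2493 0.0907] head -179.2 w 0.0162 tilt [-0.0003 -0.001 ]
[0.16, 0.23, 6.57] [-0.001, -0.0, -0.004]
```

Scaled: 5.5 cm / 30 = 0.1833, 5 cm / 30 = 0.1667.

{"name": "carry_out", "arguments": {"commands": [[-0.0033, 0.0033, 0.0333, 0, 0, 0, 1], [-0.0033, 0.0033, 0.0833, 0, 0, 0, 1], [-0.0033, 0.0033, 0.1333, 0, 0, 0, 1], [-0.0033, 0.0033, 0.1667, 0, 0, 0, 1], [-0.0033, 0.0033, 0.1833, 0, 0, 0, 1], [-0.0033, 0.0033, 0.1833, 0, 0, 0, 1], [-0.0033, 0.0033, 0.1833, 0, 0, 0, 1], [-0.0033, 0.0033, 0.1833, 0, 0, 0, 1]]}}

```text
t: 18.5
eef_pos: [0.4389, 0.2529, 0.0364]
tcp_rot: [[-1.0, -0.017, 0.001], [-0.017, 1.0, 0.001], [-0.001, 0.001, -1.0]]
ft_force: [1.5, -0.4, -2.7]
grip_width: 0.0161
grip_force: 59.0
```

```bash
python3 go.py .436 .2515 .02 181; python3 - <<'E'
from fit import *
c=camera("side"); cv2.imwrite("pics/s7.png",cv2.resize(c["color"][150:225,180:280],None,fx=6,fy=6))
E
```

```text
now [0.4389 0.2529 0.0364] head -179.0 w 0.0161 tilt [0.0012 0.0008]
[0.29, -0.13, 1.64] [0.001, 0.001, -0.0]
```

View pics/s7.png

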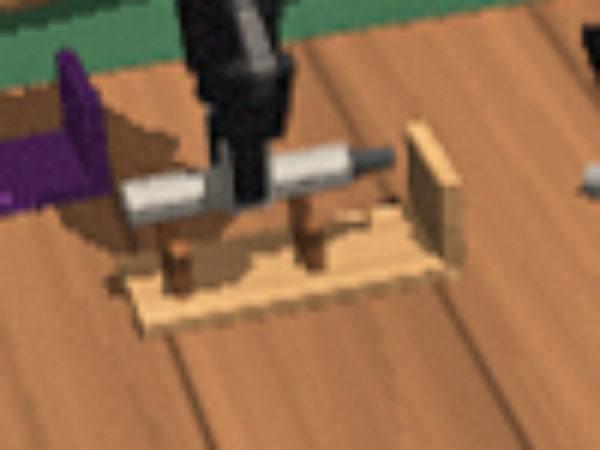

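Scaled: 1.6 cm / 30 = 0.0533, 1.5 cm / 30 = 0.05.

{"name": "carry_out", "arguments": {"commands": [[0.0083, -0.0033, 0, 0, 0, 0, 1], [0.0083, -0.0033, 0.0167, 0, 0, 0, 1], [0.0083, -0.0033, 0.0333, 0, 0, 0, 1], [0.0083, -0.0033, 0.0433, 0, 0, 0, 1], [0.0083, -0.0033, 0.05, 0, 0, 0, 1], [0.0083, -0.0033, 0.0533, 0, 0, 0, 1], [0.0083, -0.0033, 0.0533, 0, 0, 0, 1], [0.0083, -0.0033, 0.0533, 0, 0, 0, 1]]}}

```text
t: 19.22
eef_pos: [0.436, 0.2531, 0.0203]
tcp_rot: [[-1.0, -0.018, 0.001], [-0.018, 1.0, 0.002], [-0.001, 0.002, -1.0]]
ft_force: [-0.7, 3.4, 2.8]
grip_width: 0.016
grip_force: 59.6
```

Scaled: 0.1 cm / 30 = 0.0033, 0.05 cm / 30 = 0.0017.

{"name": "carry_out", "arguments": {"commands": [[0, 0.0033, 0.0017, 0, 0, 0, 1], [0, 0.0033, 0.0033, 0, 0, 0, 1], [0, 0.0033, 0.0033, 0, 0, 0, 1], [0, 0.0033, 0.0033, 0, 0, 0, 0.7], [0, 0.0033, 0.0033, 0, 0, 0, 0.5], [0, 0.0033, 0.0033, 0, 0, 0, 0.3], [0, 0.0033, 0.0033, 0, 0, 0, 0.3], [0, 0.0033, 0.0033, 0, 0, 0, 0.3]]}}

```text
t: 19.88
eef_pos: [0.4356, 0.2516, 0.0185]
tcp_rot: [[-1.0, -0.017, -0.0], [-0.017, 1.0, -0.001], [0.0, -0.001, -1.0]]
ft_force: [-0.3, 0.4, 0.1]
grip_width: 0.06
grip_force: 0.0
```

Scaled: -12 cm / 30 = -0.4, -11 cm / 30 = -0.3667.

{"name": "carry_out", "arguments": {"commands": [[0, 0, -0.0167, 0, 0, 0, 0.3], [0, 0, -0.05, 0, 0, 0, 0.3], [0, 0, -0.1167, 0, 0, 0, 0.3], [0, 0, -0.2, 0, 0, 0, 0.3], [0, 0, -0.3, 0, 0, 0, 0.3], [0, 0, -0.3667, 0, 0, 0, 0.3], [0, 0, -0.4, 0, 0, 0, 0.3], [0, 0, -0.4, 0, 0, 0, 0.3]]}}

```text
t: 20.55
eef_pos: [0.4379, 0.2539, 0.1422]
tcp_rot: [[-1.0, -0.017, 0.005], [-0.017, 1.0, 0.005], [-0.005, 0.004, -1.0]]
ft_force: [0.6, -0.1, -0.2]
grip_width: 0.0597
grip_force: 0.0
```

```bash
python3 - <<'E'
from fit import *
fit("medium_punch",(.436,.2515,0),cams=("side",),z=.036)
fit("small_punch",(.638,.25,-.72))
E
python3 go.py .638 .251 .08 138 .638 .251 -.009 138
```

```text
medium_punch 1 [0.4343 0.2538] yaw 0.0 loss 0.201
small_punch top no mask
small_punch 1 [0.6384 0.2506] yaw -40.7 loss 0.145
now [0.4345 0.2517 0.1372] head -179.0 w 0.0597 tilt [-0.0027 -0.0024]
[-20.36, -0.41, 5.66] [-0.003, -0.002, 0.75]
[0.0, 0.0, 8.9] [0.0, 0.0, 0.0]
```

Scaled: -20.3 cm / 30 = -0.6767, 5.8 cm / 30 = 0.1933, 0.733 rad / 6.2832 = 0.1167.

{"name": "carry_out", "arguments": {"commands": [[-0.0833, 0, 0, 0, 0, 0.0159, 0.3], [-0.2, -0.0033, 0.0167, 0, 0, 0.035, 0.3], [-0.3167, -0.0067, 0.0667, 0, 0, 0.0541, 0.3], [-0.4333, -0.01, 0.1167, 0, 0, 0.0732, 0.3], [-0.55, -0.0133, 0.1667, 0, 0, 0.0907, 0.3], [-0.6333, -0.0133, 0.19, 0, 0, 0.1066, 0.3], [-0.6767, -0.0133, 0.1933, 0, 0, 0.1167, 0.3], [-0.6767, -0.0133, 0.1933, 0, 0, 0.1167, 0.3]]}}

```text
t: 21.52
eef_pos: [0.6407, 0.2501, 0.078]
tcp_rot: [[-0.752, 0.659, -0.0], [0.659, 0.752, -0.004], [-0.002, -0.003, -1.0]]
ft_force: [-0.9, -0.6, 0.7]
grip_width: 0.0598
grip_force: 0.0
```

Scaled: 4.5 cm / 30 = 0.15, 4 cm / 30 = 0.1333.

{"name": "carry_out", "arguments": {"commands": [[0, 0, 0.0333, 0, 0, 0, 0.3], [0, 0, 0.1, 0, 0, 0, 0.3], [0, 0, 0.1333, 0, 0, 0, 0.3], [0, 0, 0.15, 0, 0, 0, 0.3], [0, 0, 0.15, 0, 0, 0, 0.3], [0, 0, 0.15, 0, 0, 0, 0.3], [0, 0, 0.15, 0, 0, 0, 0.3], [0, 0, 0.15, 0, 0, 0, 0.3]]}}

```text
t: 22.18
eef_pos: [0.6396, 0.2523, 0.0372]
tcp_rot: [[-0.755, 0.656, 0.002], [0.656, 0.755, 0.001], [-0.001, 0.002, -1.0]]
ft_force: [0.8, 0.2, 0.9]
grip_width: 0.0595
grip_force: 0.0
```

```bash
python3 go.py .6383 .2505 -.0092 139
```

```text
now [0.6396 0.2523 0.0372] head 139.0 w 0.0595 tilt [0.002 0.001]
[-0.02, -0.23, 4.64] [0.002, 0.001, -0.0]
```

Scaled: 4.6 cm / 30 = 0.1533, 4 cm / 30 = 0.1333.

{"name": "carry_out", "arguments": {"commands": [[0, -0.0067, 0.04, 0, 0, 0, 0.3], [0, -0.0067, 0.0867, 0, 0, 0, 0.3], [0, -0.0067, 0.1333, 0, 0, 0, 0.3], [0, -0.0067, 0.1533, 0, 0, 0, 0.3], [0, -0.0067, 0.1533, 0, 0, 0, 0.3], [0, -0.0067, 0.1533, 0, 0, 0, 0.5], [0, -0.0067, 0.1533, 0, 0, 0, 0.7], [0, -0.0067, 0.1533, 0, 0, 0, 1]]}}

```text
t: 22.85
eef_pos: [0.6382, 0.2507, -0.0094]
tcp_rot: [[-0.755, 0.656, 0.001], [0.656, 0.755, 0.0], [-0.001, 0.001, -1.0]]
ft_force: [0.1, -0.2, 0.8]
grip_width: 0.0241
grip_force: 0.0
```

{"name": "carry_out", "arguments": {"commands": [[0, 0, 0, 0, 0, 0, 1], [0, 0, 0, 0, 0, 0, 1], [0, 0, 0, 0, 0, 0, 1], [0, 0, 0, 0, 0, 0, 1], [0, 0, 0, 0, 0, 0, 1], [0, 0, 0, 0, 0, 0, 1], [0, 0, 0, 0, 0, 0, 1], [0, 0, 0, 0, 0, 0, 1]]}}

```text
t: 23.52
eef_pos: [0.6385, 0.2508, -0.009]
tcp_rot: [[-0.755, 0.656, 0.002], [0.656, 0.755, 0.001], [-0.001, 0.002, -1.0]]
ft_force: [0.5, -0.1, 5.9]
grip_width: 0.0121
grip_force: 60.0
```

Scaled: -10 cm / 30 = -0.3333, -9.5 cm / 30 = -0.3167.

{"name": "carry_out", "arguments": {"commands": [[0, 0, -0.0167, 0, 0, 0, 1], [0, 0, -0.05, 0, 0, 0, 1], [0, 0, -0.1, 0, 0, 0, 1], [0, 0, -0.1667, 0, 0, 0, 1], [0, 0, -0.25, 0, 0, 0, 1], [0, 0, -0.3167, 0, 0, 0, 1], [0, 0, -0.3333, 0, 0, 0, 1], [0, 0, -0.3333, 0, 0, 0, 1]]}}

```text
t: 24.18
eef_pos: [0.6393, 0.251, 0.093]
tcp_rot: [[-0.754, 0.656, 0.005], [0.656, 0.754, 0.002], [-0.002, 0.005, -1.0]]
ft_force: [0.2, 0.8, -1.6]
grip_width: 0.0118
grip_force: 59.2
```

```bash
python3 - <<'E'
from fit import *
c=camera("side"); cv2.imwrite("pics/s8.png",cv2.resize(c["color"][110:210,240:350],None,fx=5,fy=5))
p=get_state()["eef_pos"]; fit("small_punch",(p[0],p[1],-.71),cams=("side",),z=p[2]+.016)
E
python3 go.py .442 -.096 .09 181.2 .442 -.096 .03 181.2
```

```text
small_punch 1 [0.6358 0.2494] yaw -41.8 loss 0.463
now [0.6359 0.2502 0.0883] head 139.0 w 0.0118 tilt [-0.0029 -0.001 ]
[-8.08, -38.85, -0.08] [-0.002, -0.002, -0.737]
[0.0, 0.0, 6.0] [0.0, 0.0, 0.0]
```

View pics/s8.png

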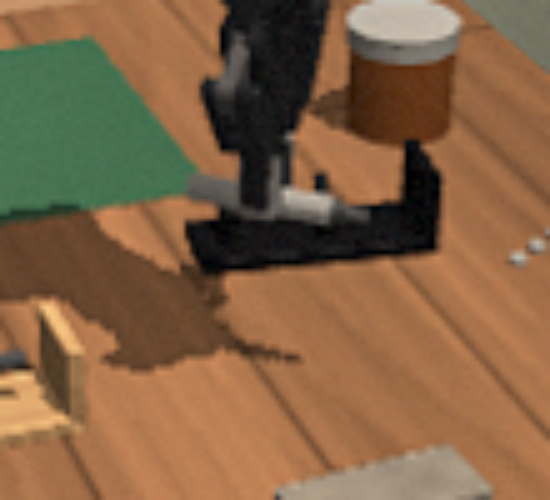

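Scaled: -20 cm / 30 = -0.6667, -18.5 cm / 30 = -0.6167, -0.37 rad / 6.2832 = -0.0589.

{"name": "carry_out", "arguments": {"commands": [[-0.0133, -0.05, 0, 0, 0, -0.0064, 1], [-0.03, -0.1333, 0, 0, 0, -0.0159, 1], [-0.05, -0.2333, 0, 0, 0, -0.0255, 1], [-0.0733, -0.3333, 0, 0, 0, -0.035, 1], [-0.0933, -0.4333, 0, 0, 0, -0.0446, 1], [-0.1133, -0.5333, 0, 0, 0, -0.0525, 1], [-0.13, -0.6167, 0, 0, 0, -0.0589, 1], [-0.14, -0.6667, 0, 0, 0, -0.0605, 1]]}}

```text
t: 25.0
eef_pos: [0.5341, 0.0678, 0.0878]
tcp_rot: [[-0.943, 0.332, -0.006], [0.332, 0.943, -0.003], [0.004, -0.004, -1.0]]
ft_force: [0.4, -0.0, -2.2]
grip_width: 0.0121
grip_force: 59.2
```

```bash
python3 go.py .442 -.096 .09 181.2
```

```text
now [0.5341 0.0678 0.0878] head 160.6 w 0.0121 tilt [-0.0057 -0.0026]
[3.26, -18.5, -0.13] [-0.003, -0.005, -0.359]
```

Scaled: -18.5 cm / 30 = -0.6167, -18.2 cm / 30 = -0.6067, -0.358 rad / 6.2832 = -0.057.

{"name": "carry_out", "arguments": {"commands": [[0.02, -0.1, 0, 0, 0, -0.0111, 1], [0.04, -0.2167, 0, 0, 0, -0.0223, 1], [0.06, -0.3333, 0, 0, 0, -0.0334, 1], [0.08, -0.45, 0, 0, 0, -0.0446, 1], [0.0967, -0.55, 0, 0, 0, -0.0541, 1], [0.11, -0.6067, 0, 0, 0, -0.057, 1], [0.11, -0.6167, 0, 0, 0, -0.057, 1], [0.11, -0.6167, 0, 0, 0, -0.057, 1]]}}

```text
t: 25.67
eef_pos: [0.4439, -0.0929, 0.0888]
tcp_rot: [[-1.0, -0.018, -0.003], [-0.018, 1.0, 0.0], [0.003, 0.0, -1.0]]
ft_force: [0.7, 0.9, -1.4]
grip_width: 0.0118
grip_force: 59.2
```

Scaled: 5 cm / 30 = 0.1667, 4.8 cm / 30 = 0.16.

{"name": "carry_out", "arguments": {"commands": [[0, 0, 0.0333, 0, 0, 0, 1], [0, 0, 0.0833, 0, 0, 0, 1], [0, 0, 0.1333, 0, 0, 0, 1], [0, 0, 0.16, 0, 0, 0, 1], [0, 0, 0.1667, 0, 0, 0, 1], [0, 0, 0.1667, 0, 0, 0, 1], [0, 0, 0.1667, 0, 0, 0, 1], [0, 0, 0.1667, 0, 0, 0, 1]]}}

```text
t: 26.33
eef_pos: [0.4467, -0.0916, 0.0404]
tcp_rot: [[-1.0, -0.023, 0.001], [-0.023, 1.0, -0.0], [-0.001, -0.0, -1.0]]
ft_force: [0.1, 0.3, -1.1]
grip_width: 0.0119
grip_force: 59.1
```

```bash
python3 go.py .442 -.096 .021 181.2; python3 - <<'E'
from fit import *
c=camera("side"); cv2.imwrite("pics/s9.png",cv2.resize(c["color"][225:310,220:320],None,fx=6,fy=6))
p=get_state()["eef_pos"]; fit("small_punch",(p[0],p[1],0.02),cams=("side",),z=p[2]+.016)
E
```

```text
now [ 0.4467 -0.0916  0.0404] head -178.7 w 0.0119 tilt [ 0.0015 -0.0001]
[0.48, -0.43, 1.94] [-0.0, 0.001, 0.002]
small_punch 1 [ 0.449  -0.0912] yaw 1.6 loss 0.456
```

View pics/s9.png

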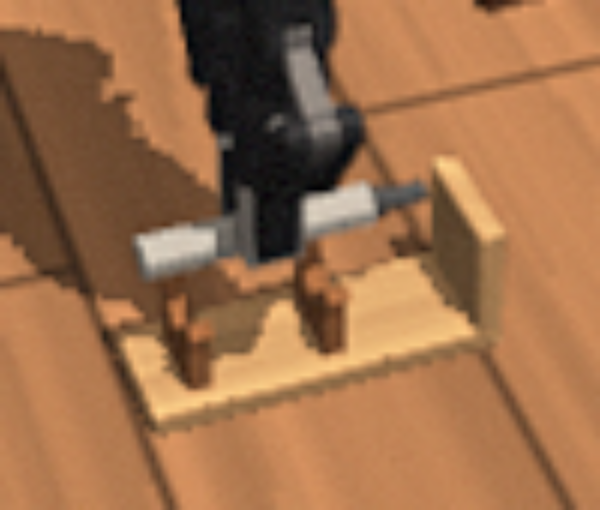

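Scaled: 1.9 cm / 30 = 0.0633, 1.8 cm / 30 = 0.06.

{"name": "carry_out", "arguments": {"commands": [[0.0083, -0.0067, 0, 0, 0, 0, 1], [0.015, -0.0133, 0, 0, 0, 0, 1], [0.015, -0.0133, 0.0167, 0, 0, 0, 1], [0.015, -0.0133, 0.0333, 0, 0, 0, 1], [0.015, -0.0133, 0.05, 0, 0, 0, 1], [0.015, -0.0133, 0.06, 0, 0, 0, 1], [0.015, -0.0133, 0.0633, 0, 0, 0, 1], [0.015, -0.0133, 0.0633, 0, 0, 0, 1]]}}

```text
t: 27.15
eef_pos: [0.4409, -0.0956, 0.0204]
tcp_rot: [[-1.0, -0.023, -0.002], [-0.023, 1.0, 0.0], [0.002, 0.0, -1.0]]
ft_force: [-0.3, 0.2, -1.9]
grip_width: 0.0118
grip_force: 59.2
```

Scaled: 0.1 cm / 30 = 0.0033, -0.05 cm / 30 = -0.0017.

{"name": "carry_out", "arguments": {"commands": [[-0.0017, 0, 0.0017, 0, 0, 0, 1], [-0.0017, 0, 0.0033, 0, 0, 0, 1], [-0.0017, 0, 0.0033, 0, 0, 0, 1], [-0.0017, 0, 0.0033, 0, 0, 0, 1], [-0.0017, 0, 0.0033, 0, 0, 0, 1], [-0.0017, 0, 0.0033, 0, 0, 0, 1], [-0.0017, 0, 0.0033, 0, 0, 0, 1], [-0.0017, 0, 0.0033, 0, 0, 0, 1]]}}

```text
t: 27.82
eef_pos: [0.4416, -0.0956, 0.02]
tcp_rot: [[-1.0, -0.022, -0.001], [-0.022, 1.0, 0.001], [0.001, 0.001, -1.0]]
ft_force: [-1.9, 2.3, 4.7]
grip_width: 0.0114
grip_force: 60.0
```

Contact with the notches; release.

Scaled: 0.05 cm / 30 = 0.0017.

{"name": "carry_out", "arguments": {"commands": [[0, 0.0017, 0, 0, 0, 0, 1], [0, 0.0017, 0, 0, 0, 0, 0.8], [0, 0.0017, 0, 0, 0, 0, 0.6], [0, 0.0017, 0, 0, 0, 0, 0.4], [0, 0.0017, 0, 0, 0, 0, 0.3], [0, 0.0017, 0, 0, 0, 0, 0.3], [0, 0.0017, 0, 0, 0, 0, 0.3], [0, 0.0017, 0, 0, 0, 0, 0.3]]}}

```text
t: 28.48
eef_pos: [0.4419, -0.0954, 0.0198]
tcp_rot: [[-1.0, -0.022, 0.0], [-0.022, 1.0, -0.0], [-0.0, -0.0, -1.0]]
ft_force: [-0.1, -1.1, -1.5]
grip_width: 0.0597
grip_force: 0.0
```

Scaled: -10 cm / 30 = -0.3333, -1.5 cm / 30 = -0.05.

{"name": "carry_out", "arguments": {"commands": [[0, 0, -0.0167, 0, 0, 0, 0.3], [0, 0, -0.05, 0, 0, 0, 0.3], [0, 0, -0.1167, 0, 0, 0, 0.3], [0, 0, -0.2, 0, 0, 0, 0.3], [0, 0, -0.3, 0, 0, 0, 0.3], [0, 0, -0.3333, 0, 0, 0, 0.3], [0, 0, -0.3333, 0, 0, 0, 0.3], [0, 0, -0.3333, 0, 0, 0, 0.3]]}}

```text
t: 29.15
eef_pos: [0.4423, -0.0952, 0.1206]
tcp_rot: [[-1.0, -0.022, 0.002], [-0.022, 1.0, 0.001], [-0.002, 0.001, -1.0]]
ft_force: [0.2, -0.0, -0.7]
grip_width: 0.0593
grip_force: 0.0
```

```bash
python3 - <<'E'
from fit import *
fit("small_punch",(.442,-.096,0.02),cams=("side",),z=.036)
fit("large_cradle",(.647,-.26,-.08)); fit("large_punch",(.449,-.238,-.95))
E
python3 go.py .449 -.2378 .1 125.4 .449 -.2378 .03 125.4
```

```text
small_punch 1 [ 0.4404 -0.0949] yaw 1.8 loss 0.084
large_cradle 2 [ 0.6466 -0.2596] yaw -5.4 loss 0.111
large_cradle 1 [ 0.6465 -0.2592] yaw -5.7 loss 0.066
large_cradle 1 [ 0.6472 -0.26  ] yaw -4.5 loss 0.04
large_punch top no mask
large_punch 1 [ 0.4494 -0.2369] yaw -55.2 loss 0.073
now [ 0.4415 -0.0954  0.1194] head -178.7 w 0.06 tilt [-0.0011 -0.0002]
[-0.43, -14.25, 1.94] [-0.001, -0.001, 0.975]
[0.0, 0.0, 7.0] [0.0, 0.0, 0.0]
```

Scaled: -14.2 cm / 30 = -0.4733, -14 cm / 30 = -0.4667, 0.96 rad / 6.2832 = 0.1528.

{"name": "carry_out", "arguments": {"commands": [[0, -0.05, 0, 0, 0, 0.0191, 0.3], [-0.0033, -0.1167, 0, 0, 0, 0.0382, 0.3], [-0.0067, -0.2, 0, 0, 0, 0.0573, 0.3], [-0.01, -0.2833, 0.0167, 0, 0, 0.0764, 0.3], [-0.0133, -0.3667, 0.0333, 0, 0, 0.0955, 0.3], [-0.0133, -0.4333, 0.05, 0, 0, 0.1146, 0.3], [-0.0133, -0.4667, 0.0633, 0, 0, 0.1337, 0.3], [-0.0133, -0.4733, 0.0633, 0, 0, 0.1528, 0.3]]}}

```text
t: 30.32
eef_pos: [0.448, -0.2403, 0.1004]
tcp_rot: [[-0.583, 0.812, -0.001], [0.812, 0.583, -0.002], [-0.001, -0.002, -1.0]]
ft_force: [0.7, 0.1, -0.2]
grip_width: 0.0597
grip_force: 0.0
```

Scaled: 6 cm / 30 = 0.2, 5.5 cm / 30 = 0.1833, 0.017 rad / 6.2832 = 0.0027.

{"name": "carry_out", "arguments": {"commands": [[0, 0, 0.0167, 0, 0, 0.0027, 0.3], [0, 0, 0.0667, 0, 0, 0.0027, 0.3], [0, 0, 0.1333, 0, 0, 0.0027, 0.3], [0, 0, 0.1833, 0, 0, 0.0027, 0.3], [0, 0, 0.2, 0, 0, 0.0027, 0.3], [0, 0, 0.2, 0, 0, 0.0027, 0.3], [0, 0, 0.2, 0, 0, 0.0027, 0.3], [0, 0, 0.2, 0, 0, 0.0027, 0.3]], "squeeze": 80}}

```text
t: 30.98
eef_pos: [0.4499, -0.2375, 0.0417]
tcp_rot: [[-0.579, 0.816, 0.002], [0.816, 0.579, -0.0], [-0.001, 0.001, -1.0]]
ft_force: [0.5, 0.4, 0.2]
grip_width: 0.0597
grip_force: 0.0
```

```bash
python3 go.py .449 -.2375 -.007 125.2
```

```text
now [ 0.4499 -0.2375  0.0417] head 125.3 w 0.0597 tilt [ 0.0016 -0.0004]
[0.06, -0.08, 4.87] [0.001, 0.001, 0.003]
```

Scaled: 4.8 cm / 30 = 0.16, 4 cm / 30 = 0.1333.

{"name": "carry_out", "arguments": {"commands": [[0, 0, 0.04, 0, 0, 0, 0.3], [0, 0, 0.0867, 0, 0, 0, 0.3], [0, 0, 0.1333, 0, 0, 0, 0.3], [0, 0, 0.16, 0, 0, 0, 0.3], [0, 0, 0.16, 0, 0, 0, 0.3], [0, 0, 0.16, 0, 0, 0, 0.5], [0, 0, 0.16, 0, 0, 0, 0.7], [0, 0, 0.16, 0, 0, 0, 1]]}}

```text
t: 31.65
eef_pos: [0.4498, -0.2377, -0.0064]
tcp_rot: [[-0.578, 0.816, 0.002], [0.816, 0.578, -0.001], [-0.001, 0.001, -1.0]]
ft_force: [0.1, 1.5, 3.4]
grip_width: 0.0238
grip_force: 3.0
```

{"name": "carry_out", "arguments": {"commands": [[0, 0, 0, 0, 0, 0, 1], [0, 0, 0, 0, 0, 0, 1], [0, 0, 0, 0, 0, 0, 1], [0, 0, 0, 0, 0, 0, 1], [0, 0, 0, 0, 0, 0, 1], [0, 0, 0, 0, 0, 0, 1], [0, 0, 0, 0, 0, 0, 1], [0, 0, 0, 0, 0, 0, 1]]}}

```text
t: 32.32
eef_pos: [0.4499, -0.2376, -0.006]
tcp_rot: [[-0.578, 0.816, 0.002], [0.816, 0.578, -0.0], [-0.001, 0.001, -1.0]]
ft_force: [-1.2, 0.4, 5.6]
grip_width: 0.0219
grip_force: 79.1
```

Scaled: -10 cm / 30 = -0.3333, -9.5 cm / 30 = -0.3167.

{"name": "carry_out", "arguments": {"commands": [[0, 0, -0.0167, 0, 0, 0, 1], [0, 0, -0.05, 0, 0, 0, 1], [0, 0, -0.1, 0, 0, 0, 1], [0, 0, -0.1667, 0, 0, 0, 1], [0, 0, -0.25, 0, 0, 0, 1], [0, 0, -0.3167, 0, 0, 0, 1], [0, 0, -0.3333, 0, 0, 0, 1], [0, 0, -0.3333, 0, 0, 0, 1]]}}

```text
t: 32.98
eef_pos: [0.4499, -0.2375, 0.0942]
tcp_rot: [[-0.578, 0.816, 0.003], [0.816, 0.578, -0.0], [-0.002, 0.002, -1.0]]
ft_force: [0.7, -0.6, -6.7]
grip_width: 0.0221
grip_force: 79.5
```

```bash
python3 - <<'E'
from fit import *
c=camera("side"); cv2.imwrite("pics/s10.png",cv2.resize(c["color"][225:370,220:370],None,fx=4,fy=4))
p=get_state()["eef_pos"]; fit("large_punch",(p[0],p[1],-.955),cams=("side",),z=p[2]+.019)
E
python3 go.py .625 -.258 .095 175 .625 -.258 .04 175
```

```text
large_punch 1 [ 0.4483 -0.2383] yaw -55.1 loss 0.38
now [ 0.4474 -0.2362  0.0914] head 125.3 w 0.0215 tilt [-0.0032  0.0013]
[-12.04, 13.23, -0.42] [-0.0, -0.004, -0.867]
[0.0, 0.0, 5.5] [0.0, 0.0, 0.0]
```

View pics/s10.png

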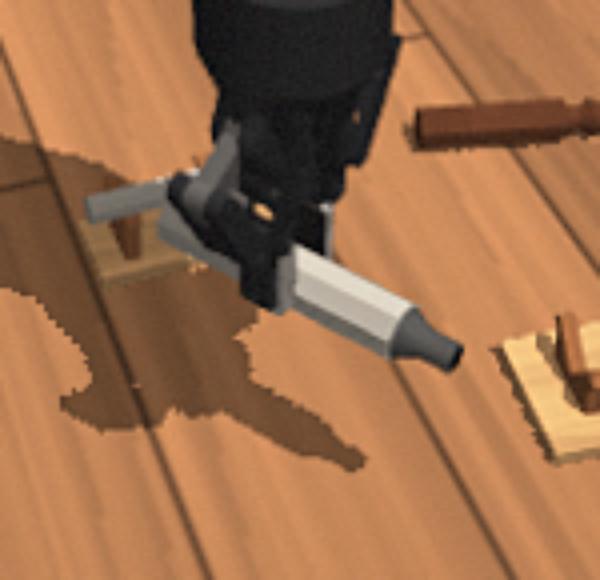

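Scaled: 13.2 cm / 30 = 0.44, 12.4 cm / 30 = 0.4133, -0.867 rad / 6.2832 = -0.138.

{"name": "carry_out", "arguments": {"commands": [[-0.0333, 0.0333, -0.01, 0, 0, -0.0127, 1], [-0.0833, 0.0933, -0.01, 0, 0, -0.0318, 1], [-0.14, 0.1533, -0.01, 0, 0, -0.0509, 1], [-0.2, 0.22, -0.01, 0, 0, -0.07, 1], [-0.2667, 0.2933, -0.01, 0, 0, -0.0891, 1], [-0.3333, 0.3667, -0.01, 0, 0, -0.1082, 1], [-0.3767, 0.4133, -0.01, 0, 0, -0.1273, 1], [-0.4, 0.44, -0.01, 0, 0, -0.138, 1]]}}

```text
t: 33.8
eef_pos: [0.628, -0.2576, 0.0928]
tcp_rot: [[-0.997, 0.081, -0.002], [0.081, 0.997, 0.001], [0.002, 0.001, -1.0]]
ft_force: [0.4, -0.0, -5.7]
grip_width: 0.0216
grip_force: 79.4
```

Scaled: 5.5 cm / 30 = 0.1833, 5.2 cm / 30 = 0.1733.

{"name": "carry_out", "arguments": {"commands": [[0, 0, 0.0333, 0, 0, 0, 1], [0, 0, 0.0833, 0, 0, 0, 1], [0, 0, 0.1333, 0, 0, 0, 1], [0, 0, 0.1733, 0, 0, 0, 1], [0, 0, 0.1833, 0, 0, 0, 1], [0, 0, 0.1833, 0, 0, 0, 1], [0, 0, 0.1833, 0, 0, 0, 1], [0, 0, 0.1833, 0, 0, 0, 1]]}}

```text
t: 34.47
eef_pos: [0.6268, -0.2594, 0.0418]
tcp_rot: [[-0.996, 0.088, 0.002], [0.088, 0.996, -0.001], [-0.002, -0.001, -1.0]]
ft_force: [1.1, 0.6, -5.3]
grip_width: 0.0218
grip_force: 79.4
```

```bash
python3 go.py .625 -.258 .019 175; python3 - <<'E'
from fit import *
c=camera("side"); cv2.imwrite("pics/s11.png",cv2.resize(c["color"][245:355,325:465],None,fx=5,fy=5))
p=get_state()["eef_pos"]; fit("large_punch",(p[0],p[1],-.09),cams=("side",),z=p[2]+.019)
E
```

```text
now [ 0.6268 -0.2594  0.0418] head 175.0 w 0.0218 tilt [ 0.0017 -0.0009]
[0.19, 0.12, 2.28] [-0.001, 0.002, -0.001]
large_punch 1 [ 0.6252 -0.2613] yaw -5.4 loss 0.386
```

View pics/s11.png

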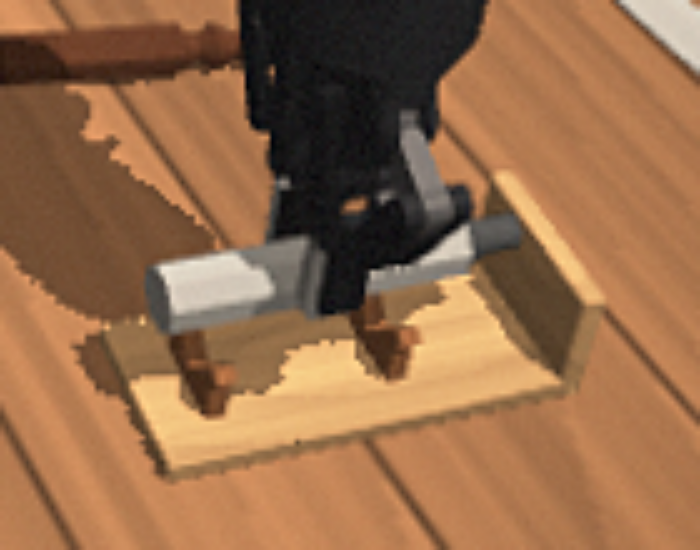

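Scaled: 2.2 cm / 30 = 0.0733, 0.15 cm / 30 = 0.005.

{"name": "carry_out", "arguments": {"commands": [[0.005, 0.0033, 0.01, 0, 0, 0, 1], [0.005, 0.0033, 0.0267, 0, 0, 0, 1], [0.005, 0.0033, 0.0433, 0, 0, 0, 1], [0.005, 0.0033, 0.06, 0, 0, 0, 1], [0.005, 0.0033, 0.07, 0, 0, 0, 1], [0.005, 0.0033, 0.0733, 0, 0, 0, 1], [0.005, 0.0033, 0.0733, 0, 0, 0, 1], [0.005, 0.0033, 0.0733, 0, 0, 0, 1]]}}

```text
t: 35.28
eef_pos: [0.6248, -0.2579, 0.0187]
tcp_rot: [[-0.996, 0.088, 0.0], [0.088, 0.996, -0.0], [-0.0, -0.0, -1.0]]
ft_force: [-0.2, 0.2, -6.2]
grip_width: 0.0215
grip_force: 79.4
```

Scaled: 0.15 cm / 30 = 0.005, 0.1 cm / 30 = 0.0033.

{"name": "carry_out", "arguments": {"commands": [[0, 0, 0.0017, 0, 0, 0, 1], [0, 0, 0.0033, 0, 0, 0, 1], [0, 0, 0.005, 0, 0, 0, 1], [0, 0, 0.005, 0, 0, 0, 1], [0, 0, 0.005, 0, 0, 0, 1], [0, 0, 0.005, 0, 0, 0, 1], [0, 0, 0.005, 0, 0, 0, 1], [0, 0, 0.005, 0, 0, 0, 1]]}}

```text
t: 35.95
eef_pos: [0.625, -0.2579, 0.0181]
tcp_rot: [[-0.996, 0.088, 0.001], [0.088, 0.996, 0.0], [-0.001, 0.0, -1.0]]
ft_force: [-2.5, 1.3, 1.8]
grip_width: 0.0218
grip_force: 80.2
```

{"name": "carry_out", "arguments": {"commands": [[0, 0, 0, 0, 0, 0, 1], [0, 0, 0, 0, 0, 0, 0.8], [0, 0, 0, 0, 0, 0, 0.6], [0, 0, 0, 0, 0, 0, 0.4], [0, 0, 0, 0, 0, 0, 0.2], [0, 0, 0, 0, 0, 0, 0.2], [0, 0, 0, 0, 0, 0, 0.2], [0, 0, 0, 0, 0, 0, 0.2]]}}

```text
t: 36.62
eef_pos: [0.6249, -0.258, 0.0174]
tcp_rot: [[-0.996, 0.088, 0.0], [0.088, 0.996, -0.0], [-0.0, -0.0, -1.0]]
ft_force: [-0.3, 0.6, 0.6]
grip_width: 0.0681
grip_force: 0.0
```

Scaled: -15 cm / 30 = -0.5, -13 cm / 30 = -0.4333.

{"name": "carry_out", "arguments": {"commands": [[0, 0, -0.0167, 0, 0, 0, 0.2], [0, 0, -0.05, 0, 0, 0, 0.2], [0, 0, -0.1167, 0, 0, 0, 0.2], [0, 0, -0.2, 0, 0, 0, 0.2], [0, 0, -0.3, 0, 0, 0, 0.2], [0, 0, -0.4333, 0, 0, 0, 0.2], [0, 0, -0.5, 0, 0, 0, 0.2], [0, 0, -0.5, 0, 0, 0, 0.2]]}}

```text
t: 37.28
eef_pos: [0.6291, -0.2605, 0.1761]
tcp_rot: [[-0.996, 0.088, 0.014], [0.088, 0.996, -0.005], [-0.014, -0.003, -1.0]]
ft_force: [-0.0, 0.4, 1.0]
grip_width: 0.0683
grip_force: 0.0
```

```bash
python3 - <<'E'
from fit import *
fit("large_punch",(.625,-.258,-.09),cams=("side",),z=.036)
fit("medium_punch",(.436,.2515,0),z=.036)
fit("small_punch",(.442,-.0955,0.02),z=.036)
c=camera("side"); cv2.imwrite("pics/s12.png",cv2.resize(c["color"][120:350,130:460],None,fx=2.4,fy=2.4))
E
```

```text
large_punch 1 [ 0.6237 -0.2585] yaw -4.0 loss 0.081
medium_punch 2 [0.4359 0.2518] yaw 0.5 loss 0.315
medium_punch 1 [0.4361 0.2511] yaw 0.4 loss 0.188
medium_punch 1 [0.4348 0.2523] yaw 0.8 loss 0.116
small_punch 2 [ 0.4398 -0.0963] yaw 4.1 loss 0.538
small_punch 1 [ 0.4354 -0.0981] yaw 1.4 loss 0.29
small_punch 1 [ 0.4415 -0.0944] yaw 2.6 loss 0.097
```

View pics/s12.png

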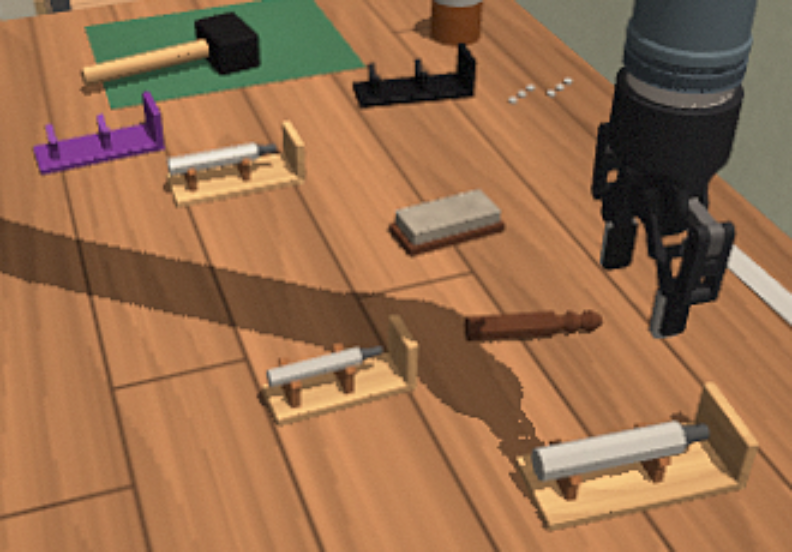

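All three punches are seated in their own cradles: medium at (215,157), small at (320,365), large at (615,448). Each cutting end points to the end board without touching it, the bystanders haven't moved, and the hand is clear.

```bash
python3 -c "
from bench import *
print(job_done())"
```

```text
the job is handed in; nothing more can be done
None
```

I handed the job in at about 38 s: all three punches lie in the notches of their own cradles, cutting ends towards the end boards but not touching, and the slicker, stone and mallet look unmoved in the last side picture; the hand-in returned no verdict.

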